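# Empty a ratchet-held drop-bottom hopper

### The arm

A 6-joint arm with a two-finger parallel gripper is mounted at the origin on a cart in front of the work surface, level with it; the furniture and walls round the work are solid. World frame = base frame: x ahead of the robot, y to its left, z up, the work surface at z = 0. Lengths are in m, angles in rad, forces in N, time in s.
With the tool pointing down it reaches from about 0.375 to 0.75 m from the base axis. Payload 9 kg.
Tool frame: the origin (TCP) lies midway between the tips of the shut fingers; the grasp point (between the pads) lies 19 mm behind it; z points along the fingers, y is the line along which they close (so a half turn about z gives the same grasp; the last joint's range is limited). The gripper opens to 85 mm and grips with 20 to 120 N. Pads are 22 mm wide; open, the fingers measure 114 mm over their backs; the gripper's body (76 mm by 85 mm) begins 54 mm behind the grasp point. The pads swing forward as they close: fully open they stand 13 mm farther back than shut.
Start: joints at [-1.486, 0.104, 0.097, 1.564, 0, 1.353], TCP at [0.179, -0.573, 0.231] pointing down, gripper open.
Joint ranges: [-2.99, 2.99], [-0.84, 1.86], [-1.1, 1.16], [-1.84, 2.11], [-1.51, 1.56], [-3.14, 3.14]. Speed limits (rad/s): [2.22, 2.22, 2.57, 3.14, 3.14, 3.14].

### API

Orientations are given as a rotation vector (axis times angle).
In Python, from plant import ctrl gives the robot as it stands. The module is installed in compiled form; this text tells all that it offers.
- The arm moves only by the tool send_rows, never from a script. Its argument "series" is one flat list of numbers, 7 for each row, row after row: the shift along the tool's x, y, z in cm, then the turn, a rotation vector about the tool's x, y, z in rad, then the finger opening in cm, from 0 to 8.54. In form: [tx, ty, tz, rx, ry, rz, gripper, tx, ty, tz, rx, ry, rz, gripper, ...]. A call has 1 to 12 rows; each row is the pose to reach, as a shift and turn from the pose commanded when the call began, along the tool's axes at that moment; what a row does not reach only later rows make up. A row lasts 1/8 s, in which the tool goes at most 62.5 mm and 10.7 degrees, less where a joint would pass 70% of its speed; a pose out of reach is approached as far as the arm can. A call with a gripper value outside its range is refused whole. The fingers move at their own pace and stop on an object; the grip force is fixed at half the most. Time passes only in rows, so rows that repeat a pose let the fingers close. It gives the time, the measured TCP pose, the force, the opening and the grip force at its end, in the units of the state.
- ctrl.get_state(): the state, without advancing time (a new reading comes with each control period).
- ctrl.read_camera(name): name is "side" or "top" or "wrist"; returns a dict with "frame" (420x560x3 uint8, red, green, blue), "fx", "fy", "cx", "cy" (pixels), "distortion" ([k1, k2, p1, p2, k3] as OpenCV has them; the pictures are not rectified), "T" (4x4, takes a point from camera to world coordinates); the wrist camera has in their place "tool_from_camera" (4x4, takes a point from camera to tool coordinates, whose origin is the TCP and whose axes are the flange's). Camera axes: x right, y up, looking along -z (the intrinsics and any distortion apply to the point x, -y, -z); pixel columns grow to the right and rows downward; lengths in m; the calibration is good to about 2 mm. A picture is of the moment at which its call begins: read the wrist's pose just before it. There is no depth.
- ctrl.job_done(): hands the job in; it is judged then, once.
The state is a dict: "time_s": time; "qpos": joint angles; "qd": joint speeds; "joint_torque": joint torques, N m; "eef_pos": TCP position; "eef_rot": TCP orientation; "force": force on the tool from outside, world axes, zero at the start; "moment": the same for the moment, N m; "width": finger opening in m; "finger_force": force on a finger pad.
Only numpy, scipy, OpenCV 4.12 (cv2) and the standard library are available. Lean on these libraries where they do the work, as an engineer would, in place of code of your own. Each camera call takes 0.05 s, during which the arm holds its last target. There are 200 camera calls.

### The job

Empty the green drop-bottom hopper into the blue tray under it: lift the red knob of the sprung pawl off the ratchet wheel and hold it up until the trap door has swung fully open and all the bolts lie in the tray. Then push the yellow-handled lever back down until the trap door is fully shut and the pawl has latched it again, let go of everything, and leave the other things on the bench where they are.

Things in the scene. Friction and masses are not known exactly. Their poses are not given: they have to be found in the camera images.
- hopper: green sheet-metal hopper on four dark legs (16 mm square, at x +-45, y +-94 mm), fixed. Origin on the bench under its middle; its mechanism side, -x, faces the robot, y to the left seen from the robot, z up. Inside 100 x 100 mm, floor (the trap door) 152 mm up, straight walls to 225 mm, then front and back flare out to the lip. Axle of trap and wheel along x at y -50, z 150 mm
- front_lip (a point): middle of the hopper's front lip, 300 mm up, 112 mm in front (-x) of the hopper's middle, 116 mm wide along y. It overhangs the wheel and reaches nearly over the pawl knob: a gripper pointing straight down does not fit there; one whose body leans back towards the robot by about 25 to 45 degrees does
- tray_floor (a point): middle of the inner floor of the blue tray (138 x 160 mm outside, 36 mm high, walls 4 mm), fixed under the hopper inside a grey chute with a clear front, which guides the load into it; axes as the hopper's
- pawl_knob (a point): centre of the red ball knob (19 mm diameter) on the front end of a 7 mm pin that sticks out of the pawl towards the robot, 56 mm in front of the wheel's plane. At rest 197 mm above the bench. Lifting it turns the pawl about its pivot; pinch it from left and right. The lift takes about 3 to 8 N
- pawl_pivot (a point): pivot of the pawl in the wheel's plane, at hopper y = +10, z = 199 mm; the pawl's axis runs along hopper x; the knob is 48 mm to its right (-y)
- pawl (a joint): pawl angle, rad: 0 = down in the teeth (latched), grows as the knob is lifted, stop at 0.55. Clear of the teeth above about 0.15 (knob up by 8 mm); a spring pulls it back when let go, and it then stops the wheel from opening any further
- trap (a joint): trap door angle, rad: 0 = fully shut, about 0.04 = shut (level) and hanging in the pawl's first tooth (start), 1.15 = fully open (stop). The trap is sprung to open and takes about 1 to 2 s once the pawl is clear. Closing, the pawl clicks over a tooth every 0.35 rad and holds it there
- handle (a point): middle of the yellow round handle (16 mm diameter, 62 mm long, along hopper x) at the end of the dark lever fixed to the wheel and trap, 130 mm from the axle. Shut: to the right (-y) of the axle and 30 degrees below level; with the trap fully open: 36 degrees above level. Closing it (pressing down along its arc about the axle) takes about 2 to 6 N
- trap_axle (a point): centre of the steel ratchet wheel (38 mm radius) on the axle of trap and lever, 68 mm in front (-x) of the hopper's middle; the axle runs along hopper x; the handle's middle is 56 mm further forward
- bolt_a: pale threaded bolt with a round head, about 27 x 13 mm, 20 g; starts lying on the shut trap door inside the hopper; origin on its underside
- bolt_b: pale threaded bolt with a round head, about 27 x 13 mm, 20 g; starts lying on the shut trap door inside the hopper; origin on its underside
- bolt_c: pale threaded bolt with a round head, about 27 x 13 mm, 20 g; starts lying on the shut trap door inside the hopper; origin on its underside
- bolt_d: pale threaded bolt with a round head, about 27 x 13 mm, 20 g; starts lying on the shut trap door inside the hopper; origin on its underside
- solder_reel: reel of solder, 79 x 62 x 40 mm, a bystander; origin under it
- fuse_tin: flat red tin, 60 x 86 x 23 mm, a bystander; origin under it
- mica_cap: potted capacitor, 71 x 64 x 60 mm, a bystander; origin under it

How it is judged:
On the way, in this order (a step that is already met when the one before it is completed fails the run):
1. the pawl is lifted off the wheel (value of joint pawl above 0.1 rad), for 0.1 s.
2. the trap door hangs fully open and all four bolts lie in the tray (value of joint trap above 1.05 rad and x of bolt_a in the frame of tray_floor between -0.066 and 0.066 m and y of bolt_a in the frame of tray_floor between -0.078 and 0.078 m and z of each of bolt_a, bolt_b, bolt_c, bolt_d in the frame of tray_floor below 0.04 m and x of bolt_b in the frame of tray_floor between -0.066 and 0.066 m and y of bolt_b in the frame of tray_floor between -0.078 and 0.078 m and x of bolt_c in the frame of tray_floor between -0.066 and 0.066 m and y of bolt_c in the frame of tray_floor between -0.078 and 0.078 m and x of bolt_d in the frame of tray_floor between -0.066 and 0.066 m and y of bolt_d in the frame of tray_floor between -0.078 and 0.078 m), for 0.2 s.
At the end, for the whole second after the job is handed in: the trap door is shut and held by the pawl in its first tooth (trap below 0.1 rad and not moving, pawl down below 0.08 rad), all four bolts lie still in the blue tray (inside its walls, less than 40 mm above its floor), and nothing is held (value of joint trap below 0.1 rad and value of joint pawl below 0.08 rad and velocity of joint trap between -0.05 and 0.05 rad/s and x of bolt_a in the frame of tray_floor between -0.066 and 0.066 m and y of bolt_a in the frame of tray_floor between -0.078 and 0.078 m and z of each of bolt_a, bolt_b, bolt_c, bolt_d in the frame of tray_floor below 0.04 m and x of bolt_b in the frame of tray_floor between -0.066 and 0.066 m and y of bolt_b in the frame of tray_floor between -0.078 and 0.078 m and x of bolt_c in the frame of tray_floor between -0.066 and 0.066 m and y of bolt_c in the frame of tray_floor between -0.078 and 0.078 m and x of bolt_d in the frame of tray_floor between -0.066 and 0.066 m and y of bolt_d in the frame of tray_floor between -0.078 and 0.078 m and linear speed of each of bolt_a, bolt_b, bolt_c, bolt_d below 0.03 m/s); the robot touches nothing.
It fails at once if a bystander (reel, tin or capacitor) is shifted by more than 20 mm (distance of any of solder_reel, fuse_tin, mica_cap from where it was at the start of the episode above 0.02 m).
It also fails if it takes over 54 s, if anything falls off the work surface, if the arm or the gripper's body presses on something with over 40 N, if the wrist force passes 120 N, or if a joint passes its speed limit or range.

## Working session

There is one attempt and no reset: what is moved stays moved. The work goes in short steps, Python scripts to look and compute and a tool call to move; the robot and the scene stay as the last step left them, time stands still between calls to the robot, and variables do not carry over. Pictures are saved under pics/ and viewed, at most 10 in all, crops included, and the job is handed in when it is done.

Besides the shell and the picture viewer there is one more tool, called as name(argument=value, ...) on one line, values as JSON. send_rows: Moves the arm, as the interface text tells. Its arguments: {"type":"object","properties":{"series":{"type":"array"}},"required":["series"]}

```bash
mkdir -p pics; python3 - <<'E'
from plant import ctrl
import cv2
print(ctrl.get_state())
for n in("side","top"):
    c=ctrl.read_camera(n); cv2.imwrite(f"pics/{n}0.png",c["frame"][:,:,::-1]); print(n,{k:v for k,v in c.items() if k!="frame"})
E
```

```text
{'time_s': 0.0, 'qpos': array([-1.48572029e+00,  1.04733414e-01,  9.64562567e-02,  1.56389901e+00,
       -1.57363566e-05,  1.35310387e+00]), 'qd': array([-0.00010523, -0.00092851, -0.00026801,  0.00022859,  0.00120069,
       -0.00089997]), 'joint_torque': array([-5.41704459e-03, -5.56933415e+01,  5.03649938e+01,  1.71903142e-02,
       -5.54256185e-04,  1.29394743e-05]), 'eef_pos': array([ 0.17887747, -0.57235856,  0.23049519]), 'eef_rot': array([-3.10430102e+00, -4.73565425e-01, -1.18897566e-04]), 'force': array([-0.12535089, -0.21673381,  0.51009448]), 'moment': array([-0.01768238, -0.04314459, -0.00170981]), 'finger_force': 0.0, 'width': 0.08572353137994765}
side {'fx': 489.7016713382281, 'fy': 489.7016713382281, 'cx': 277.04008169699006, 'cy': 207.63822709128092, 'distortion': array([-0.04663505,  0.        ,  0.        ,  0.        ,  0.        ]), 'T': array([[ 0.99535065, -0.07167571,  0.06434035,  0.54971214],
       [ 0.09620708,  0.77184728, -0.62848705, -0.74129215],
       [-0.00461367,  0.63175499,  0.7751544 ,  0.90756532],
       [ 0.        ,  0.        ,  0.        ,  1.        ]])}
top {'fx': 433.1199688705073, 'fy': 433.1199688705073, 'cx': 275.985538177352, 'cy': 208.1409363875467, 'distortion': array([-0.02940439,  0.        ,  0.        ,  0.        ,  0.        ]), 'T': array([[ 0.01663913,  0.9985009 , -0.05214488,  0.4223528 ],
       [-0.99971854,  0.01573205, -0.01775787, -0.1666729 ],
       [-0.0169109 ,  0.05242568,  0.99848163,  1.02543637],
       [ 0.        ,  0.        ,  0.        ,  1.        ]])}
```

View pics/side0.png

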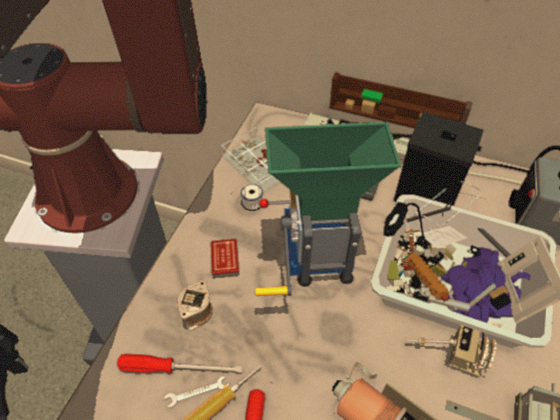

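View pics/top0.png

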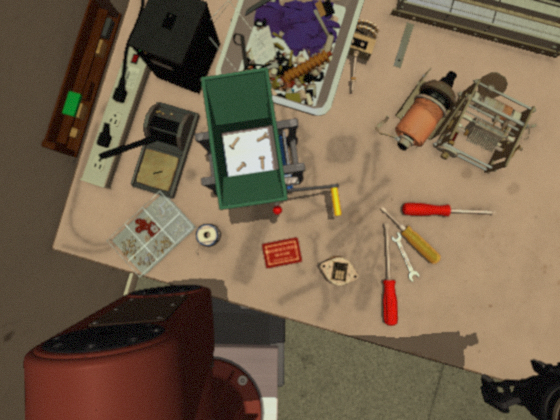

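Side view: knob at about (264,203), yellow handle at (271,291), hopper lip (267,150)–(392,150). Top view: knob (277,211), handle (336,201), lip front edge (221,207)–(284,199). The bystanders lie between the robot and the hopper.

```bash
cat > h.py <<'E'
from plant import ctrl
import cv2, numpy as np
from scipy.spatial.transform import Rotation as R
def ray(c,uv,T=None):
    K=np.array([[c["fx"],0,c["cx"]],[0,c["fy"],c["cy"]],[0,0,1]])
    p=cv2.undistortPoints(np.array([[uv]],float),K,c["distortion"])[0,0]
    T=c["T"] if T is None else T
    d=T[:3,:3]@np.array([p[0],-p[1],-1]); return T[:3,3],d/np.linalg.norm(d)
def atz(r,z): return r[0]+r[1]*(z-r[0][2])/r[1][2]
def tri(rs):
    A=sum(np.eye(3)-np.outer(d,d) for o,d in rs); b=sum((np.eye(3)-np.outer(d,d))@o for o,d in rs)
    x=np.linalg.solve(A,b); return x,[np.linalg.norm(np.cross(x-o,d)) for o,d in rs]
def proj(c,X,T=None):
    T=c["T"] if T is None else T
    q=np.linalg.inv(T)@np.r_[X,1]
    K=np.array([[c["fx"],0,c["cx"]],[0,c["fy"],c["cy"]],[0,0,1]])
    return cv2.projectPoints(np.array([[q[0],-q[1],-q[2]]]),np.zeros(3),np.zeros(3),K,c["distortion"])[0][0,0]
def mask(f,col):
    h=cv2.cvtColor(f,cv2.COLOR_RGB2HSV).astype(int); H,S,V=h[...,0],h[...,1],h[...,2]
    if col=="red": m=((H<6)|(H>173))&(S>170)&(V>110)
    if col=="yel": m=(abs(H-27)<6)&(S>170)&(V>120)
    if col=="grn": m=(abs(H-75)<20)&(S>90)
    return m.astype(np.uint8)
def blobs(m,amin=8):
    n,l,s,c=cv2.connectedComponentsWithStats(m); return [(s[i,4],c[i].round(1),l==i) for i in range(1,n) if s[i,4]>=amin]
E
python3 - <<'E'
from h import *
C={n:ctrl.read_camera(n) for n in("side","top")}
g={"side":{"red":(264,203),"yel":(271,291)},"top":{"red":(277,211),"yel":(336,201)}}
P={}
for col in("red","yel"):
    rs=[];ends=[]
    for n in C:
        b=min(blobs(mask(C[n]["frame"],col)),key=lambda b:np.hypot(*(b[1]-g[n][col])))
        rs.append(ray(C[n],b[1])); r=cv2.minAreaRect(np.argwhere(b[2])[:,::-1].astype(np.float32)); print(col,n,b[:2],r)
        ys,xs=np.nonzero(b[2]); 
        if col=="yel":
            p=np.c_[xs,ys]-b[1]; v=np.linalg.svd(p,full_matrices=False)[2][0]; t=p@v; ends.append([b[1]+v*t.min(),b[1]+v*t.max()])
    print(tri(rs)); P[col]=tri(rs)[0]
# handle axis in top view at handle height
z=P["yel"][2]; a=[atz(ray(C["top"],e),z) for e in ends[1]]; print("axis",a,np.degrees(np.arctan2(*(a[1]-a[0])[[1,0]])))
a=[atz(ray(C["side"],e),z) for e in ends[0]]; print("axis side",a)
# lip corners from top green mask
b=max(blobs(mask(C["top"]["frame"],"grn")),key=lambda b:b[0])
hull=cv2.convexHull(np.argwhere(b[2])[:,::-1].astype(np.int32)); q=cv2.approxPolyDP(hull,6,True)[:,0]
print([(tuple(x),atz(ray(C["top"],x),.3).round(4)) for x in q])
E
```

```text
red side (np.int32(54), array([263.3, 202.8])) ((263.5, 203.0), (8.0, 7.0), 90.0)
red top (np.int32(53), array([277. , 210.2])) ((277.0, 210.5), (7.0, 8.0), 90.0)
(array([ 0.46263821, -0.15373673,  0.19419725]), [np.float64(0.0008217417581523084), np.float64(0.0008217417581522094)])
yel side (np.int32(188), array([270.7, 290.1])) ((270.5, 290.0), (6.0, 31.0), 90.0)
yel top (np.int32(149), array([336. , 201.2])) ((336.01104736328125, 201.07334899902344), (28.135238647460938, 5.241362571716309), 81.46923065185547)
(array([ 0.48877604, -0.27957718,  0.0885224 ]), [np.float64(0.0004131224790155714), np.float64(0.00041312247901574594)])
axis [array([ 0.51879439, -0.27480486,  0.0885224 ]), array([ 0.45858214, -0.28442233,  0.0885224 ])] -170.92502690903606
axis side [array([ 0.51819207, -0.27514625,  0.0885224 ]), array([ 0.45966467, -0.28390915,  0.0885224 ])]
[((np.int32(285), np.int32(199)), array([ 0.4758, -0.1686,  0.3   ])), ((np.int32(220), np.int32(207)), array([ 0.4607, -0.0596,  0.3   ])), ((np.int32(203), np.int32(75)), array([ 0.6871, -0.0247,  0.3   ])), ((np.int32(267), np.int32(70)), array([ 0.6968, -0.1344,  0.3   ]))]
```

```bash
cat >> h.py <<'E'
PSI=np.radians(9.2); RH=R.from_euler("z",PSI).as_matrix(); O=np.array([.5805,-.0970,0])
KNOB=np.array([.463,-.154,.196])
def hop(v): return O+RH@(np.array(v)/1000.)
def tool(tilt):  # z down leaning forward (body leans back), y = -hopper y
    t=np.radians(tilt); z=RH@[np.sin(t),0,-np.cos(t)]; y=RH@[0,-1,0]; return np.c_[np.cross(y,z),y,z]
def move(p,M,s=None):
    s=s or ctrl.get_state(); M0=R.from_rotvec(s["eef_rot"]).as_matrix()
    return (M0.T@(p-s["eef_pos"])*100).round(2), R.from_matrix(M0.T@M).as_rotvec().round(3)
def show():
    s=ctrl.get_state(); M=R.from_rotvec(s["eef_rot"]).as_matrix(); print(s["time_s"],s["eef_pos"].round(4),"hop mm",(RH.T@(s["eef_pos"]-O)*1000).round(1),"z",(RH.T@M[:,2]).round(3),"F",s["force"].round(1),s["width"],s["finger_force"]); print("q",s["qpos"].round(2))
E
python3 - <<'E'
from h import *
for t in(30,35):
    M=tool(t); print(t,move(KNOB+M[:,2]*(.021-.08),M),KNOB+M[:,2]*(.021-.08))
c=ctrl.read_camera("top")
for n,uv,z in(("tin",(281,252),.02),("cap",(339,271),.05),("reel",(207,235),.04)): print(n,atz(ray(c,uv),z))
print(hop([-124,-38,197]),hop([-124,-162.6,85]),hop([-124,-155.2,226.4]))
E
```

```text
30 (array([ 36.68, -31.9 ,  -1.6 ]), array([-0.038,  0.523,  0.139])) [ 0.43387948 -0.1587165   0.2470955 ]
35 (array([ 36.25, -31.96,  -1.32]), array([-0.044,  0.61 ,  0.138])) [ 0.42959431 -0.15941054  0.24432997]
tin [ 0.37347778 -0.1620798   0.02      ]
cap [ 0.33480097 -0.29255594  0.05      ]
reel [0.41004178 0.00707814 0.04      ]
[ 0.46417059 -0.15433645  0.197     ] [ 0.48409178 -0.27733362  0.085     ] [ 0.48290866 -0.27002882  0.2264    ]
```

send_rows(series=[4.5,-4,-2,0,0.06,0.02,8.5,9,-8,-2.5,-0.01,0.12,0.03,8.5,13.5,-12,-3,-0.01,0.19,0.05,8.5,18,-16,-3,-0.02,0.27,0.07,8.5,22.5,-20,-3,-0.03,0.35,0.09,8.5,27,-24,-2.5,-0.03,0.43,0.11,8.5,31,-27.5,-2,-0.04,0.51,0.13,8.5,34,-30,-1.5,-0.044,0.58,0.138,8.5,36.2,-32,-1.3,-0.044,0.61,0.138,8.5,36.2,-32,-1.3,-0.044,0.61,0.138,8.5,36.2,-32,-1.3,-0.044,0.61,0.138,8.5])

```text
time_s: 1.62
eef_pos: [0.4413, -0.1757, 0.2487]
eef_rot: [-2.929, -0.247, -0.901]
force: [-1.0, 0.8, 0.0]
width: 0.0847
finger_force: 0.0
```

```bash
python3 - <<'E'
from h import *
show(); s=ctrl.get_state(); c=ctrl.read_camera("wrist"); cv2.imwrite("pics/w1.png",c["frame"][:,:,::-1])
T=np.eye(4);T[:3,:3]=R.from_rotvec(s["eef_rot"]).as_matrix();T[:3,3]=s["eef_pos"];T=T@c["tool_from_camera"]
print(proj(c,KNOB,T),[b[:2] for b in blobs(mask(c["frame"],"red"),60)])
M=tool(35);print(move(KNOB+M[:,2]*.021,M))
E
```

```text
1.625 [ 0.4413 -0.1757  0.2487] hop mm [-150.   -55.4  248.7] z [ 0.563  0.022 -0.826] F [-1.   0.8  0. ] 0.08465184665471108 0.0
q [-1.04 -0.84 -0.72  1.48  0.56  2.  ]
[246.14349528 245.48136306] [(np.int32(756), array([251.5, 246.3])), (np.int32(541), array([263.5, 346.7])), (np.int32(214), array([264.5, 357. ]))]
(array([-0.88, -1.65,  7.91]), array([-0.021,  0.013, -0.   ]))
```

View pics/w1.png

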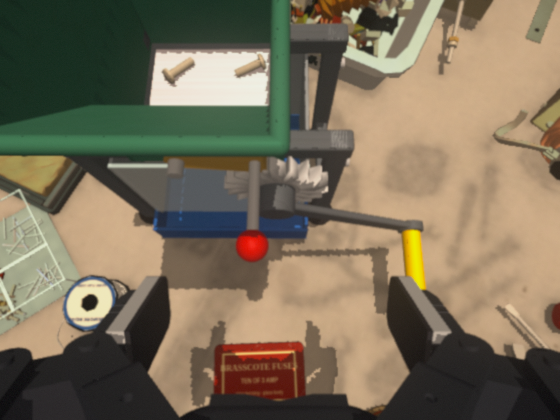

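Wrist view: the knob is at (251,246), 5 px from the prediction, and the pin and wheel lie behind it; the handle is at (413,255). The arm stopped 20 mm short because joint 2 is at its limit. The grasp pose is further forward, so I'll go on with a slightly smaller tilt.

```bash
python3 - <<'E'
from h import *
for t in(25,30):
  M=tool(t);
  for d in(-.02,.021): print(t,d,move(KNOB+[0,-.001,0]+M[:,2]*d,M))
E
```

```text
25 -0.02 (array([-0.6 , -1.64,  3.83]), array([-0.021, -0.162,  0.002]))
25 0.021 (array([-1.26, -1.55,  7.87]), array([-0.021, -0.162,  0.002]))
30 -0.02 (array([-0.78, -1.64,  3.81]), array([-0.021, -0.075,  0.001]))
30 0.021 (array([-1.08, -1.55,  7.89]), array([-0.021, -0.075,  0.001]))
```

send_rows(series=[-0.4,-0.8,1,-0.01,-0.04,0,8.5,-0.8,-1.6,2,-0.021,-0.075,0,8.5,-0.8,-1.6,2.5,-0.021,-0.075,0,8.5])

```text
time_s: 2.05
eef_pos: [0.4481, -0.1598, 0.2243]
eef_rot: [-2.983, -0.244, -0.796]
force: [-0.3, -0.1, 0.8]
width: 0.085
finger_force: 0.0
```

```bash
python3 - <<'E'
from h import *
show()
for t in(30,):
  M=tool(t);
  for d in(-.02,.021): print(t,d,move(KNOB+[0,-.001,0]+M[:,2]*d,M))
E
```

```text
2.05 [ 0.4481 -0.1598  0.2243] hop mm [-140.7  -40.8  224.3] z [ 0.498  0.004 -0.867] F [-0.3 -0.1  0.8] 0.08499218267286916 0.0
q [-0.93 -0.84 -0.74  1.42  0.46  2.11]
30 -0.02 (array([-0.07, -0.23,  1.22]), array([-0.004,  0.002,  0.001]))
30 0.021 (array([-0.07, -0.21,  5.32]), array([-0.004,  0.002,  0.001]))
```

send_rows(series=[-0.1,-0.2,1.4,0,0,0,8.5,-0.1,-0.2,2.8,0,0,0,8.5,-0.1,-0.2,4.2,0,0,0,8.5,-0.1,-0.2,5.3,0,0,0,8.5,-0.1,-0.2,5.3,0,0,0,8.5])

```text
time_s: 2.68
eef_pos: [0.4729, -0.1528, 0.1765]
eef_rot: [-2.982, -0.244, -0.794]
force: [0.5, -0.1, -0.2]
width: 0.0846
finger_force: 0.0
```

```bash
python3 - <<'E'
from h import *
show(); s=ctrl.get_state(); c=ctrl.read_camera("wrist"); cv2.imwrite("pics/w2.png",c["frame"][:,:,::-1])
M=tool(30); print(move(KNOB+[0,-.001,0]+M[:,2]*.021,M))
E
```

```text
2.675 [ 0.4729 -0.1528  0.1765] hop mm [-115.1  -37.8  176.5] z [ 0.498  0.006 -0.867] F [ 0.5 -0.1 -0.2] 0.08457690778891083 0.0
q [-0.86 -0.81 -0.81  1.28  0.44  2.18]
(array([ 0.06,  0.03, -0.03]), array([-0.005,  0.002,  0.001]))
```

View pics/w2.png

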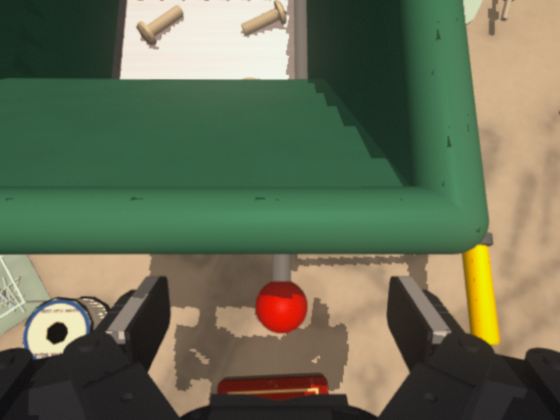

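The knob is at (282,305), centred between the pads at columns 150 and 410. I'll close the fingers.

send_rows(series=[0,0,0,0,0,0,4,0,0,0,0,0,0,1.0,0,0,0,0,0,0,1.0,0,0,0,0,0,0,1.0,0,0,0,0,0,0,1.0,0,0,0,0,0,0,1.0,0,0,0,0,0,0,1.0])

```text
time_s: 3.6
eef_pos: [0.473, -0.1536, 0.1779]
eef_rot: [-2.983, -0.243, -0.796]
force: [-4.2, -1.7, 4.0]
width: 0.0154
finger_force: 58.4
```

```bash
python3 - <<'E'
from h import *
show(); s=ctrl.get_state(); M=R.from_rotvec(s["eef_rot"]).as_matrix()
for a in(.2,.4): print(move(s["eef_pos"]+RH@[0,.048*(np.cos(.04)-np.cos(a-.04)),.048*(np.sin(a-.04)+.04)],M))
E
```

```text
3.6 [ 0.473  -0.1536  0.1779] hop mm [-115.2  -38.7  177.9] z [ 0.498  0.003 -0.867] F [-4.2 -1.7  4. ] 0.01543644719436499 58.42251241207123
q [-0.86 -0.81 -0.81  1.28  0.44  2.18]
(array([ 0.48, -0.06, -0.83]), array([0., 0., 0.]))
(array([ 0.94, -0.31, -1.63]), array([0., 0., 0.]))
```

```bash
python3 - <<'E'
from h import *
c=ctrl.read_camera("wrist"); rs=[]
for f,p,r,g in(("w1",[.4413,-.1757,.2487],[-2.929,-.247,-.901],(251,246)),("w2",[.4729,-.1528,.1765],[-2.982,-.244,-.794],(282,305))):
    im=cv2.imread(f"pics/{f}.png")[:,:,::-1].copy()
    b=min(blobs(mask(im,"red"),60),key=lambda b:np.hypot(*(b[1]-g)))
    T=np.eye(4);T[:3,:3]=R.from_rotvec(r).as_matrix();T[:3,3]=p; TT=T@c["tool_from_camera"]
    rs.append(ray(c,b[1],TT)); print(f,b[:2],2*np.sqrt(b[0]/np.pi),c["fx"])
    d=np.linalg.norm(KNOB-TT[:3,3]); print("expected diam",c["fx"]*.019/d)
x,e=tri(rs); print("knob",x,e,"in tool2",T[:3,:3].T@(x-T[:3,3]))
C=[(ctrl.read_camera(n),g) for n,g in(("side",(263.3,202.8)),("top",(277,210.2)))]
x,e=tri(rs+[ray(a,g) for a,g in C]); print("all",x,e,"in tool2",T[:3,:3].T@(x-T[:3,3]))
cv2.imwrite("pics/w3.png",c["frame"][:,:,::-1]); show()
E
```

```text
w1 (np.int32(756), array([251.5, 246.3])) 31.025297674958463 375.40816144755865
expected diam 32.69386769824274
w2 (np.int32(1950), array([281.1, 307.9])) 49.827874851668795 375.40816144755865
expected diam 50.36582145699163
knob [ 0.46269467 -0.15734492  0.1979808 ] [np.float64(6.467271624876148e-05), np.float64(6.46727162487325e-05)] in tool2 [ 0.00131519  0.00272938 -0.02402188]
all [ 0.46276274 -0.15607306  0.19683542] [np.float64(0.0011962079761991722), np.float64(0.0012372140262042223), np.float64(0.0010485315816826895), np.float64(0.0023750336162501723)] in tool2 [ 0.00098161  0.00149031 -0.02288715]
3.75 [ 0.473  -0.1536  0.1779] hop mm [-115.2  -38.7  177.9] z [ 0.498  0.003 -0.867] F [-4.6 -3.1  4.2] 0.015534327997009314 58.43052327632904
q [-0.86 -0.81 -0.81  1.28  0.44  2.18]
```

View pics/w3.png

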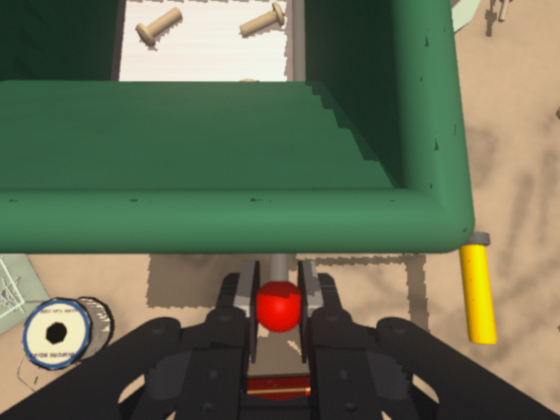

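The ball at (280,305) sits squarely between the pads. I'll lift it along the arc and hold it.

send_rows(series=[0.2,0,-0.4,0,0,0,1.0,0.5,-0.1,-0.8,0,0,0,1.0,0.7,-0.2,-1.2,0,0,0,1.0,0.95,-0.3,-1.6,0,0,0,1.0,0.95,-0.3,-1.6,0,0,0,1.0,0.95,-0.3,-1.6,0,0,0,1.0])

```text
time_s: 4.5
eef_pos: [0.4726, -0.1515, 0.1961]
eef_rot: [-2.985, -0.242, -0.795]
force: [-1.1, -7.2, -1.2]
width: 0.0156
finger_force: 58.5
```

```bash
python3 - <<'E'
from h import *
show(); c=ctrl.read_camera("wrist"); C=c["frame"]
print([b[:2] for b in blobs(mask(C,"red"),60)],[b[:2] for b in blobs(mask(C,"yel"),60)])
cv2.imwrite("pics/w4.png",C[:,:,::-1]); 
E
```

```text
4.5 [ 0.4726 -0.1515  0.1961] hop mm [-115.2  -36.5  196.1] z [ 0.497  0.002 -0.868] F [-1.1 -7.2 -1.2] 0.015561664407315176 58.47920536994934
q [-0.86 -0.81 -0.78  1.31  0.44  2.19]
[(np.int32(1811), array([278.6, 306.2])), (np.int32(97), array([304.3, 390.5]))] [(np.int32(3341), array([543.2, 292.4]))]
```

View pics/w4.png

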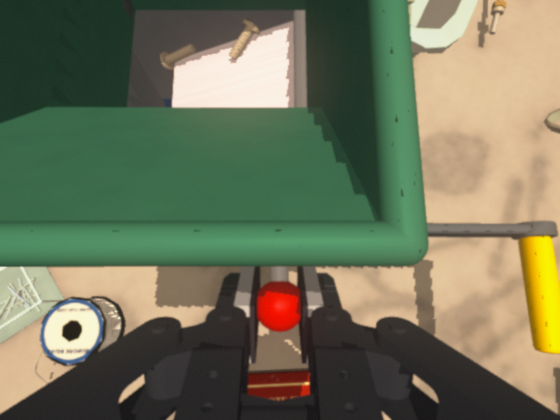

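The knob is still held at (279,306). The trap is opening and the bolts are sliding, with the handle at (543,292). I'll hold for about 2.5 s more.

send_rows(series=[0,0,0,0,0,0,1.0,0,0,0,0,0,0,1.0,0,0,0,0,0,0,1.0,0,0,0,0,0,0,1.0,0,0,0,0,0,0,1.0,0,0,0,0,0,0,1.0,0,0,0,0,0,0,1.0,0,0,0,0,0,0,1.0,0,0,0,0,0,0,1.0,0,0,0,0,0,0,1.0,0,0,0,0,0,0,1.0,0,0,0,0,0,0,1.0])

```text
time_s: 6.05
eef_pos: [0.4726, -0.1515, 0.1961]
eef_rot: [-2.985, -0.242, -0.795]
force: [5.4, -8.4, 1.3]
width: 0.0154
finger_force: 59.4
```

send_rows(series=[0,0,0,0,0,0,1.0,0,0,0,0,0,0,1.0,0,0,0,0,0,0,1.0,0,0,0,0,0,0,1.0,0,0,0,0,0,0,1.0,0,0,0,0,0,0,1.0,0,0,0,0,0,0,1.0,0,0,0,0,0,0,1.0])

```text
time_s: 7.05
eef_pos: [0.4726, -0.1515, 0.196]
eef_rot: [-2.985, -0.242, -0.795]
force: [-1.7, -7.1, -1.6]
width: 0.0157
finger_force: 58.5
```

```bash
python3 - <<'E'
from h import *
show()
C={n:ctrl.read_camera(n) for n in("side","top","wrist")}
rs=[]
for n in C:
    bs=blobs(mask(C[n]["frame"],"yel"),15); print(n,[b[:2] for b in bs])
    for k in ([("open",[-124,-155.2,226.4]),("shut",[-124,-162.6,85])] if n!="wrist" else []): print(k,proj(C[n],hop(k[1])))
im=np.hstack([cv2.resize(C["side"]["frame"][100:310,210:420],(400,400)),cv2.resize(C["wrist"]["frame"],(400,400))])
im[:,:400]=cv2.resize(C["top"]["frame"][50:230,180:360],(400,400)); cv2.imwrite("pics/m5.png",im[:,:,::-1])
E
```

```text
7.05 [ 0.4726 -0.1515  0.196 ] hop mm [-115.3  -36.6  196. ] z [ 0.497  0.002 -0.868] F [-1.7 -7.1 -1.6] 0.015665701215293475 58.48619520664215
q [-0.86 -0.81 -0.78  1.31  0.44  2.19]
side [(np.int32(241), array([269.3, 244.4])), (np.int32(29), array([226.8, 392.6])), (np.int32(79), array([205.6, 409.2]))]
('open', [-124, -155.2, 226.4]) [266.39697742 244.15541446]
('shut', [-124, -162.6, 85]) [268.19402505 289.8169289 ]
top [(np.int32(195), array([339.7, 196.9])), (np.int32(167), array([421.9, 244.6]))]
('open', [-124, -155.2, 226.4]) [339.81435622 198.96089973]
('shut', [-124, -162.6, 85]) [334.71262117 203.25969451]
wrist []
```

View pics/m5.png

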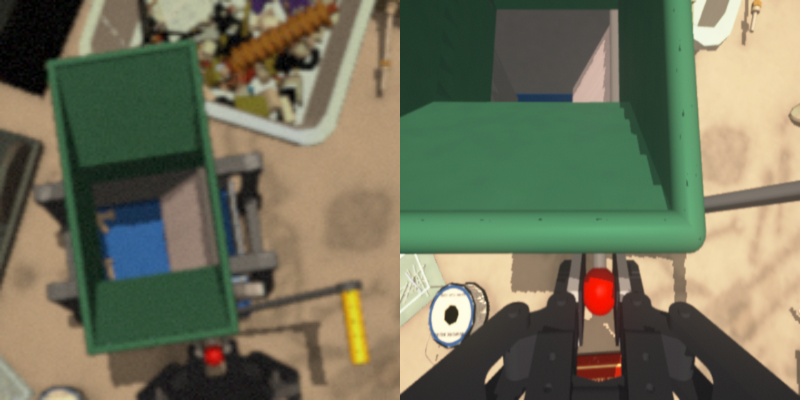

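The side and top views match the handle's open pose. The hopper is empty, and the blue tray and a bolt show through. I'll lower the knob gently, release it and back off.

send_rows(series=[-0.3,0.1,0.5,0,0,0,1.0,-0.6,0.2,1.0,0,0,0,1.0,-0.9,0.3,1.5,0,0,0,1.0,-0.9,0.3,1.5,0,0,0,3.5,-0.9,0.3,1.5,0,0,0,3.5,-0.9,0.3,1.5,0,0,0,3.5,-0.9,0.3,1.5,0,0,0,3.5])

```text
time_s: 8.07
eef_pos: [0.4728, -0.1532, 0.1785]
eef_rot: [-2.982, -0.243, -0.795]
force: [0.4, 0.7, 0.2]
width: 0.0349
finger_force: 0.0
```

```bash
python3 - <<'E'
from h import *
show(); C={n:ctrl.read_camera(n) for n in("side","top","wrist")}
rs=[]
for n,g in(("side",(269,244)),("top",(340,197))):
    b=min(blobs(mask(C[n]["frame"],"yel"),15),key=lambda b:np.hypot(*(b[1]-g))); rs.append(ray(C[n],b[1]))
x,e=tri(rs); print("handle",x,e,"hop",RH.T@(x-O)*1000)
b=blobs(mask(C["wrist"]["frame"],"red"),60); print([i[:2] for i in b])
M=tool(30)
for p in([-140,-38,221],[-140,-105,221],[-150,-125,275],[-143.5,-155,270]): print(p,move(hop(p),M))
E
```

```text
8.075 [ 0.4728 -0.1532  0.1785] hop mm [-115.3  -38.3  178.5] z [ 0.498  0.005 -0.867] F [0.4 0.7 0.2] 0.034860460404421346 0.0
q [-0.86 -0.81 -0.81  1.28  0.44  2.18]
handle [ 0.4876206  -0.26954624  0.22576944] [np.float64(0.0006786798330813333), np.float64(0.0006786798330813476)] hop [-119.2715209  -155.47698081  225.76943962]
[(np.int32(2145), array([279.5, 306.6])), (np.int32(420), array([295.4, 385.1])), (np.int32(250), array([283.9, 394.7]))]
[-140, -38, 221] (array([-0.04, -0.06, -4.9 ]), array([-0.004,  0.002,  0.001]))
[-140, -105, 221] (array([-0.05,  6.64, -4.93]), array([-0.004,  0.002,  0.001]))
[-150, -125, 275] (array([  1.77,   8.62, -10.12]), array([-0.004,  0.002,  0.001]))
[-143.5, -155, 270] (array([ 2.08, 11.62, -9.38]), array([-0.004,  0.002,  0.001]))
```

send_rows(series=[0,0,-1.7,0,0,0,3.5,0,0,-3.4,0,0,0,3.5,0,0.5,-4.8,0,0,0,3.5,0,2.5,-4.9,0,0,0,3.5,0,4.6,-4.9,0,0,0,3.5,0,6.6,-4.9,0,0,0,3.5,0.8,7.4,-7.4,0,0,0,3.5,1.7,8.6,-10,0,0,0,3.5,1.8,10,-10,0,0,0,4.5,2,11.6,-9.5,0,0,0,4.5,2,11.6,-9.5,0,0,0,4.5])

```text
time_s: 9.6
eef_pos: [0.4621, -0.2737, 0.2702]
eef_rot: [-2.982, -0.242, -0.795]
force: [-0.8, 0.3, -0.5]
width: 0.0448
finger_force: 0.0
```

```bash
python3 - <<'E'
from h import *
show(); s=ctrl.get_state(); c=ctrl.read_camera("wrist"); cv2.imwrite("pics/w6.png",c["frame"][:,:,::-1])
T=np.eye(4);T[:3,:3]=R.from_rotvec(s["eef_rot"]).as_matrix();T[:3,3]=s["eef_pos"];T=T@c["tool_from_camera"]
print("pred",proj(c,hop([-124,-155.5,226]),T),[b[:2] for b in blobs(mask(c["frame"],"yel"),60)],[b[:2] for b in blobs(mask(c["frame"],"red"),60)])
M=tool(30); print(move(hop([-126,-155.5,226])+M[:,2]*.020,M))
E
```

```text
9.6 [ 0.4621 -0.2737  0.2702] hop mm [-145.1 -155.5  270.2] z [ 0.498  0.005 -0.867] F [-0.8  0.3 -0.5] 0.04483845307161602 0.0
q [-1.07 -0.49 -0.44  1.44  0.49  1.96]
pred [275.5235725  242.82047376] [(np.int32(2914), array([280.1, 237. ]))] [(np.int32(697), array([ 85.9, 250.7])), (np.int32(2806), array([492.9, 307.8]))]
(array([-0.55,  0.1 ,  6.8 ]), array([-0.005,  0.002,  0.   ]))
```

View pics/w6.png

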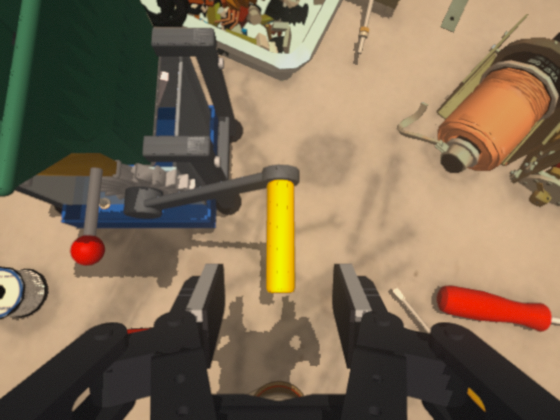

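The handle is at (280,237), midway between the pads, and the pawl knob has sprung back to (86,251). I'll advance and grip.

send_rows(series=[-0.1,0.1,1.7,0,0,0,4.5,-0.3,0.2,3.4,0,0,0,4.5,-0.4,0.2,5.1,0,0,0,4.5,-0.5,0.2,6.7,0,0,0,4.5,-0.5,0.2,6.7,0,0,0,4.5,-0.5,0.2,6.7,0,0,0,1,-0.5,0.2,6.7,0,0,0,1,-0.5,0.2,6.7,0,0,0,1,-0.5,0.2,6.7,0,0,0,1])

```text
time_s: 10.78
eef_pos: [0.4911, -0.2703, 0.2105]
eef_rot: [-2.983, -0.243, -0.796]
force: [-2.0, 0.2, 0.6]
width: 0.0144
finger_force: 58.6
```

```bash
python3 - <<'E'
from h import *
show(); s=ctrl.get_state(); M=R.from_rotvec(s["eef_rot"]).as_matrix()
a0=np.radians(36)
for d in range(6,73,6):
    a=a0-np.radians(d); print(d,move(s["eef_pos"]+RH@[0,-.13*(np.cos(a)-np.cos(a0)),.13*(np.sin(a)-np.sin(a0))],M)[0])
E
```

```text
10.775 [ 0.4911 -0.2703  0.2105] hop mm [-115.9 -156.8  210.5] z [ 0.498  0.004 -0.867] F [-2.   0.2  0.6] 0.01435344699407454 58.574000000953674
q [-1.   -0.46 -0.52  1.29  0.48  2.03]
6 [-0.57  0.74  0.99]
12 [-1.17  1.37  2.04]
18 [-1.81  1.86  3.14]
24 [-2.46  2.21  4.27]
30 [-3.13  2.43  5.44]
36 [-3.81  2.5   6.62]
42 [-4.49  2.44  7.79]
48 [-5.16  2.23  8.96]
54 [-5.81  1.88 10.1 ]
60 [-6.44  1.39 11.2 ]
66 [-7.05  0.78 12.26]
72 [-7.61  0.04 13.25]
```

send_rows(series=[-0.57,0.74,1,0,0,0,1,-1.17,1.37,2.04,0,0,0,1,-1.8,1.86,3.14,0,0,0,1,-2.46,2.21,4.27,0,0,0,1,-3.13,2.43,5.44,0,0,0,1,-3.8,2.5,6.6,0,0,0,1,-4.5,2.44,7.8,0,0,0,1,-5.16,2.23,8.96,0,0,0,1,-5.8,1.88,10.1,0,0,0,1,-6.44,1.4,11.2,0,0,0,1,-6.44,1.4,11.2,0,0,0,1])

```text
time_s: 12.15
eef_pos: [0.4935, -0.2856, 0.0808]
eef_rot: [-2.987, -0.243, -0.797]
force: [2.0, -9.7, -5.1]
width: 0.0139
finger_force: 72.8
```

```bash
python3 - <<'E'
from h import *
show(); s=ctrl.get_state(); M=R.from_rotvec(s["eef_rot"]).as_matrix()
a0=np.radians(-24)
for d in (2,4,6,7,8):
    a=a0-np.radians(d); print(d,move(s["eef_pos"]+RH@[0,-.13*(np.cos(a)-np.cos(a0)),.13*(np.sin(a)-np.sin(a0))],M)[0])
E
```

```text
12.15 [ 0.4935 -0.2856  0.0808] hop mm [-116.1 -172.3   80.8] z [ 0.498 -0.    -0.867] F [ 2.  -9.7 -5.1] 0.013888520554623088 72.82912015914917
q [-1.02 -0.37 -0.69  1.03  0.48  2.02]
2 [-0.2  -0.19  0.36]
4 [-0.41 -0.4   0.71]
6 [-0.6  -0.62  1.05]
7 [-0.7  -0.73  1.22]
8 [-0.8  -0.85  1.39]
```

send_rows(series=[-0.2,-0.17,0.36,0,0,0,1,-0.4,-0.35,0.71,0,0,0,1,-0.6,-0.55,1.05,0,0,0,1,-0.6,-0.55,1.05,0,0,0,1])

```text
time_s: 12.65
eef_pos: [0.4927, -0.281, 0.0694]
eef_rot: [-2.989, -0.243, -0.797]
force: [2.7, -13.2, -6.2]
width: 0.0146
finger_force: 74.1
```

```bash
python3 - <<'E'
from h import *
show(); C={n:ctrl.read_camera(n) for n in("side","top","wrist")}
for n in C: print(n,[(b[0],b[1]) for b in blobs(mask(C[n]["frame"],"yel"),15)],[(b[0],b[1]) for b in blobs(mask(C[n]["frame"],"red"),15)][:6])
cv2.imwrite("pics/w7.png",C["wrist"]["frame"][:,:,::-1])
E
```

```text
12.65 [ 0.4927 -0.281   0.0694] hop mm [-116.1 -167.6   69.4] z [ 0.498 -0.002 -0.867] F [  2.7 -13.2  -6.2] 0.014559875048899273 74.1067636013031
q [-1.01 -0.38 -0.72  1.01  0.48  2.02]
side [(np.int32(123), array([277. , 289.6])), (np.int32(22), array([227. , 392.3])), (np.int32(16), array([217.4, 399.9])), (np.int32(62), array([203.2, 411.4]))] [(np.int32(59), array([263.3, 201. ])), (np.int32(847), array([143.7, 363.4])), (np.int32(462), array([255. , 405.2]))]
top [(np.int32(132), array([336.7, 199.3])), (np.int32(181), array([421.9, 244.6]))] [(np.int32(514), array([425.5, 209.2])), (np.int32(59), array([276.8, 209.8])), (np.int32(163), array([281.7, 252.5])), (np.int32(44), array([282.2, 245.9])), (np.int32(162), array([282.2, 254.3])), (np.int32(26), array([343.2, 311.8]))]
wrist [(np.int32(6865), array([278.8, 290.2]))] []
```

View pics/w7.png

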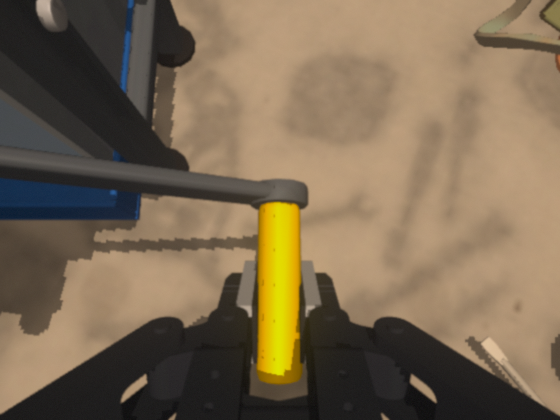

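Handle is gripped at (280,290), and the force is mostly radial (outward). The knob in the side view is still about 2 px high, so the pawl hasn't seated yet. I'll ease out radially and press a little further along the arc.

send_rows(series=[-0.04,0.13,0.07,0,0,0,1,-0.14,0.02,0.25,0,0,0,1,-0.24,-0.1,0.43,0,0,0,1,-0.24,-0.1,0.43,0,0,0,1])

```text
time_s: 13.3
eef_pos: [0.4924, -0.2784, 0.0641]
eef_rot: [-2.985, -0.243, -0.796]
force: [-1.0, -7.3, -1.6]
width: 0.0142
finger_force: 74.7
```

```bash
cat > st.py <<'E'
from h import *
show(); C={n:ctrl.read_camera(n) for n in("side","top")}
for col,gs in(("yel",((271,290),(336,201))),("red",((263.3,202.8),(277,210.2)))):
    bs=[min(blobs(mask(C[n]["frame"],col),10),key=lambda b:np.hypot(*(b[1]-g))) for n,g in zip(C,gs)]
    x,e=tri([ray(C[n],b[1]) for n,b in zip(C,bs)]); print(col,[b[:2] for b in bs],x.round(4))
E
python3 st.py
```

```text
13.3 [ 0.4924 -0.2784  0.0641] hop mm [-116.  -164.9   64.1] z [ 0.498  0.001 -0.867] F [-1.  -7.3 -1.6] 0.014239653033623267 74.74918127059937
q [-1.01 -0.37 -0.73  1.    0.48  2.02]
yel [(np.int32(120), array([276.9, 289.6])), (np.int32(131), array([335.3, 199.6]))] [ 0.4963 -0.2775  0.0871]
red [(np.int32(54), array([263.4, 201.4])), (np.int32(60), array([276.9, 209.8]))] [ 0.4631 -0.1536  0.1983]
```

send_rows(series=[-0.1,-0.1,0.17,0,0,0,1,-0.2,-0.2,0.34,0,0,0,1,-0.2,-0.2,0.34,0,0,0,1])

```text
time_s: 13.78
eef_pos: [0.4922, -0.2767, 0.061]
eef_rot: [-2.986, -0.243, -0.797]
force: [-6.1, -6.5, 5.1]
width: 0.0142
finger_force: 75.5
```

```bash
cat >> st.py <<'E'
w=ctrl.read_camera("wrist"); print("wrist",[b[:2] for b in blobs(mask(w["frame"],"yel"),60)])
E
python3 st.py
```

```text
13.775 [ 0.4922 -0.2767  0.061 ] hop mm [-115.9 -163.3   61. ] z [ 0.498  0.001 -0.867] F [-6.1 -6.5  5.1] 0.014213883586755426 75.5287492275238
q [-1.01 -0.38 -0.74  0.99  0.48  2.02]
yel [(np.int32(121), array([276.7, 289.6])), (np.int32(130), array([334.4, 199.8]))] [ 0.4959 -0.2759  0.0842]
red [(np.int32(54), array([263.4, 202.7])), (np.int32(56), array([276.9, 210.1]))] [ 0.4628 -0.1535  0.1943]
wrist [(np.int32(6939), array([278.6, 290.9]))]
```

The knob dropped back to its starting position (side 202.7, z 0.194), so the pawl has clicked in. I'll ease off and release.

send_rows(series=[0.1,0.1,-0.2,0,0,0,1,0.1,0.1,-0.2,0,0,0,4.5,0.1,0.1,-0.2,0,0,0,4.5,0.1,0.1,-0.2,0,0,0,4.5,0.1,0.1,-0.2,0,0,0,4.5])

```text
time_s: 14.55
eef_pos: [0.4921, -0.2757, 0.062]
eef_rot: [-2.982, -0.243, -0.795]
force: [-0.2, -0.2, 1.0]
width: 0.0453
finger_force: 0.0
```

```bash
python3 st.py
```

```text
14.55 [ 0.4921 -0.2757  0.062 ] hop mm [-115.9 -162.3   62. ] z [ 0.498  0.005 -0.867] F [-0.2 -0.2  1. ] 0.04525904617558595 0.0
q [-1.01 -0.38 -0.73  1.    0.48  2.02]
yel [(np.int32(149), array([274.8, 289.9])), (np.int32(136), array([335.8, 199.9]))] [ 0.494  -0.2787  0.0881]
red [(np.int32(55), array([263.4, 202.7])), (np.int32(55), array([276.8, 210.1]))] [ 0.4628 -0.1534  0.1941]
wrist [(np.int32(7700), array([288.5, 293. ]))]
```

Force is zero and the mechanism is back at its starting pose. I'll retreat along the tool axis and look once more.

send_rows(series=[0,0.3,-2,0,0,0,4.5,0,0.3,-4,0,0,0,4.5,0,0.3,-7,0,0,0,4.5,0,0.3,-10,0,0,0,4.5,0,2,-13,0,0,0,4.5,0,4,-15,0,0,0,4.5,0,4,-15,0,0,0,4.5])

```text
time_s: 15.58
eef_pos: [0.4248, -0.3298, 0.1934]
eef_rot: [-2.985, -0.242, -0.797]
force: [-0.9, 0.1, 0.3]
width: 0.0443
finger_force: 0.0
```

```bash
python3 st.py; python3 - <<'E'
from h import *
C={n:ctrl.read_camera(n) for n in("side","top")}
im=np.hstack([cv2.resize(C["side"]["frame"][110:310,190:390],(400,400)),cv2.resize(C["top"]["frame"][60:290,170:400],(400,400))]); cv2.imwrite("pics/m8.png",im[:,:,::-1])
E
```

```text
15.575 [ 0.4248 -0.3298  0.1934] hop mm [-190.9 -204.9  193.4] z [ 0.499  0.002 -0.867] F [-0.9  0.1  0.3] 0.04425763918135197 0.0
q [-1.2  -0.42 -0.52  1.35  0.51  1.81]
yel [(np.int32(199), array([271. , 290.1])), (np.int32(145), array([335.9, 201. ]))] [ 0.4893 -0.2794  0.0882]
red [(np.int32(54), array([263.4, 202.7])), (np.int32(58), array([276.9, 210.1]))] [ 0.4628 -0.1535  0.1943]
wrist [(np.int32(1579), array([228.6, 185.3])), (np.int32(284), array([431.8, 312.7]))]
```

View pics/m8.png

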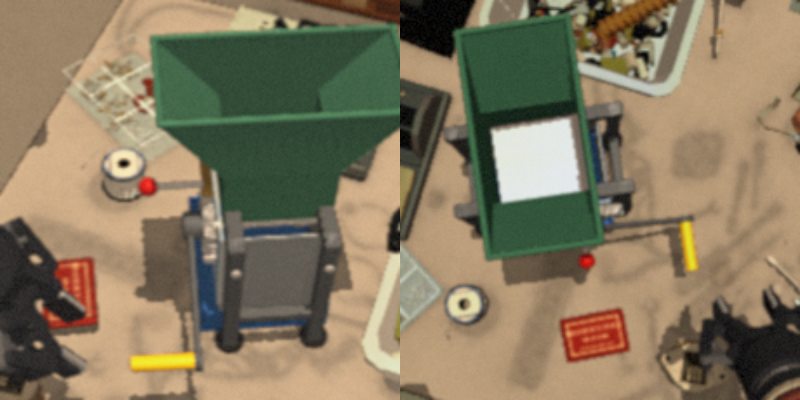

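The trap is shut and empty, the knob and handle are back at their starting positions (handle 271,290; knob 263,203), and the bystanders haven't moved. I'll hand in.

```bash
python3 -c "
from plant import ctrl
print(ctrl.job_done())"
```

```text
the job is handed in; nothing more can be done
None
```

I handed in the job at about 15.6 s of the 54 s. The hopper is empty, the trap is shut with the pawl back in its starting position, the gripper is clear and the bystanders look unmoved. I saw only one bolt in the tray and inferred the other three from the empty hopper; no verdict was returned.

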